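Lock the carriage and set the check valve cap a quarter turn off its seat

ROBOT

A 7-joint arm with a two-finger parallel gripper is mounted at the origin on the work surface. World frame = base frame: x ahead of the robot, y to its left, z up, the work surface at z = 0. Lengths are in mm, angles in rad, forces in N, time in s.
With the tool pointing down it reaches from about 400 to 900 mm from the base axis. Payload 5.6 kg.
Tool frame: the origin (TCP) lies midway between the tips of the shut fingers; the grasp point (between the pads) lies 19 mm behind it; z points along the fingers, y is the line along which they close (so a half turn about z gives the same grasp; the last joint's range is limited). The gripper opens to 92 mm and grips with 3 to 60 N. Pads are 20 mm wide; open, the fingers measure 128 mm over their backs; the gripper's body (75 mm by 189 mm) begins 69 mm behind the grasp point.
Start: joints at [1.201, 0.468, -0.012, 1.603, 0.006, 1.071, -0.056], TCP at [208.618, -615.62, 214.592] pointing down, gripper open.
Joint ranges: [-2.53, 2.53], [-0.31, 2.02], [-1.57, 1.55], [0.28, 2.44], [-1.29, 4.43], [0.15, 1.84], [-2.92, 2.92]. Speed limits (rad/s): [2.57, 2.57, 3.14, 3.14, 3.14, 3.14, 3.14].

INTERFACE

Orientations are given as a rotation vector (axis times angle).
In Python, from cell import robot, grip, kin, viewer gives the robot as it stands. Calls block until the motion is done:
- robot.movep(position, orientation): joint-space move of the TCP to a pose.
- robot.servo_line(position, feed=150, rotation=None): straight line of the TCP; rotation=None keeps the orientation; feed is the mean speed in mm/s.
- robot.goto_joints(angles): joint-space move.
- grip(opening, newtons=None): opening from 0.0 (shut) to 1.0 (fully open); newtons is the grip in N (None keeps the last); returns when the fingers have stopped.
- robot.hold(seconds).
- kin.ik(position, orientation): joint angles nearest the present ones, or None.
- robot.observe(): the state.
- viewer.read_camera(name): name is "scene" or "top" or "wrist"; returns the picture (420x560x3 uint8, red, green, blue); there is no depth.
- viewer.camera_info(name): a dict with "camera_matrix" (3x3 intrinsics, pixels), "R" (3x3) and "t" (3): a world point X has camera coordinates R X + t. Camera axes: x right, y down, z forward; pixel columns grow to the right and rows downward; lengths in mm; the calibration is good to about 2 mm. A picture is of the moment at which its call begins: read the wrist's pose just before it. camera_info takes no time and is no camera call; for the wrist camera it gives the pose at the moment of the call.
A pose or a line that the arm cannot do raises robot.IKError and nothing moves.
- robot.job_done(): hands the job in; it is judged then, once.
Trained networks look in the newest picture that a camera, given by its name, has taken for a name from the list of things; names that differ only in an ending like _2 or _b are one class to them, and where a whole thing is asked for, a point or a joint stands for the part that bears it (a point fixed in the world has none). Each returns a list of dicts, best first, with "confidence" (0 to 1); they miss things now and then, are a little off and sometimes report something else, mostly with a low value. They report only what shows in the picture. A call takes as long as a camera call. They do not tell look-alikes from the thing itself.
- viewer.silhouettes(name, camera): "mask" (420x560 bool, what is visible of it).
- viewer.pinpoint(name, camera): "at" ([x, y, z] in mm, in the coordinates of the camera as it stood for that picture, good to about 4 mm: a listed point, or the origin of a listed thing).
The state is a dict: "t": time; "joints": joint angles; "joint_velocities": joint speeds; "joint_torque": joint torques, N m; "tcp_pos": TCP position; "tcp_rot": TCP orientation; "contact_force": force on the tool from outside, world axes, zero at the start; "wrist_torque": the same for the moment, N m; "grip_width": opening from 0.0 (shut) to 1.0 (fully open); "grip_force": force on a finger pad.
Only numpy, scipy, OpenCV 4.12 (cv2) and the standard library are available. Lean on these libraries where they do the work, as an engineer would, in place of code of your own. Each camera call takes 0.05 s, during which the arm holds its last target. There are 200 camera calls.

TASK

Take the T-handled key out of its block, turn the carriage's slotted clamp screw clockwise with it until it stops, and stand the key back in its block. Then screw the check valve's knurled cap clockwise until it bottoms out, back it off a quarter turn, and finish with the gripper still holding the cap there. Do not shove the carriage along its track, do not turn the screw with the bare fingers, and leave the other things on the bench where they are.

Things in the scene. Friction and masses are not known exactly. Their poses are not given: they have to be found in the camera images.
- key_grip (a point): Loose upright steel T-handled key, 160 g. Point: centre of its dark cross bar (64 mm long, 14 wide, 14 high); x along the bar, z up. Below the point: bar's underside 7 mm, then a shank of 10 mm diameter, a collar of 20 mm diameter 55 to 61 mm below, then a flat blade, tip 86 mm below. Blade: 14 mm wide (along x), 4 mm thick (along y), 25 mm long.
- holder_slot (a point): The key's fixed aluminium block, 60 by 50 by 30 mm high. Point: mouth of its slot, centred on top; x along the slot (16.5 mm long, 6.5 wide, straight through), z up. Home, the blade is in the slot and the collar rests on the block, the cross bar's centre 61 mm above this point; either way round will do.
- screw_slot (a point): Captive clamp screw on the carriage: square steel head 28 by 28 mm, 12 high. Point: mouth of the slot in the middle of its top, 54 mm above the bench; x along the slot (16.5 mm long, 6.5 wide, 8 deep), z up; turns with the screw, height fixed. With the key's blade on the slot's floor the cross bar's centre is 78 mm above this point; the blade has 0.18 rad of play either way.
- screw (a joint): Angle of the clamp screw in rad, growing clockwise seen from above; 0 is loose and 1.3 is the hard stop (tight). Starts between 0 and 0.25; light friction, stays where it is left.
- cap_grip (a point): Knurled brass cap on the valve on the carriage: 38 mm diameter, 26 high, a raised rib on top from centre to rim. Point: on its axis, halfway up, some 92 mm above the bench; x along the rib, z up. Right-hand thread: sinks 1 mm per rad clockwise; cannot come off. Below it the valve is narrower for 26 mm under the point, where side ports stick out 43 mm across the track.
- cap (a joint): Angle of the cap in rad, growing clockwise seen from above (screwing on); 3.0 is bottomed out (hard stop). Starts between 0.6 and 1.6; light friction, stays where it is left. A quarter turn off the bottom reads 1.43.
- carriage_mid (a point): Centre of the steel carriage's top face (86 mm across the track by 150 mm along it), 42 mm above the bench; y runs along the track, x across it. The cap's axis is at y = +45 mm, the screw's at y = -45 mm. The carriage slides stiffly on the aluminium track (70 by 320 mm, fixed to the bench): some 18 N shoves it.
- flare_nut: Bystander: brass hexagon nut with a neck, 30 mm wide, 26 mm high; origin under its centre.
- spare_cap: Bystander: small loose brass cap, 28 mm wide, 18 mm high; origin under its centre.
- jar_lid: Bystander: amber glass jar lid, 72 mm wide, 16 mm high; origin under its centre.
- gauge_case: Bystander: steel pin gauge case, 90 by 150 by 30 mm high; origin under its centre.
- mallet: Bystander: orange rubber mallet lying down, handle along x, 136 mm towards the head and 110 mm towards the handle's end from its origin, head 90 mm long, 52 mm high.
Not all that is in view belongs to the job. Leave any pink or yellow look-alike of the part that bears key_grip alone.

How it is judged (in metres and radians):
On the way, in this order (a step that is already met when the one before it is completed fails the run):
1. the clamp screw is turned tight with the key in its slot (value of joint screw above 1.12 rad and horizontal distance between key_grip and screw_slot below 0.012 m and contact force between key and screw above 0.2 N), for 0.1 s.
2. the key stands home in its block, let go (horizontal distance between key_grip and holder_slot below 0.01 m and z of key_grip in the frame of holder_slot below 0.066 m and angle between key_grip's own z axis and vertical below 0.12 rad and contact force between the fingers and key below 0.1 N), for 0.2 s.
3. the cap is bottomed out (value of joint cap above 2.92 rad), for 0.1 s.
At the end, for the whole second after the job is handed in: The cap is a quarter turn (1.57 rad, give or take 0.28) off its bottom, at rest, gripped by the fingers with over 5 N; the screw is tight (above 1.08 rad); the key stands in its block (bar within 10 mm of the slot sideways, 5 mm of home in height, tilt under 0.12 rad) (value of joint cap between 1.15 and 1.71 rad and velocity of joint cap between -0.1 and 0.1 rad/s and contact force between the fingers and cap above 5 N and value of joint screw above 1.08 rad and horizontal distance between key_grip and holder_slot below 0.01 m and z of key_grip in the frame of holder_slot below 0.066 m and angle between key_grip's own z axis and vertical below 0.12 rad); the arm keeps its last pose, push and grip.
It fails at once if the carriage was shoved more than 15 mm (distance of carriage_mid from where it was at the start of the episode above 0.015 m).
It fails at once if the screw was gripped or pushed with the bare fingers (contact force between the fingers and screw above 2 N).
It fails at once if a bystander was moved more than 30 mm (distance of any of flare_nut, spare_cap, jar_lid, gauge_case, mallet from where it was at the start of the episode above 0.03 m).
It also fails if it takes over 64 s, if anything falls off the work surface, if the arm or the gripper's body presses on something with over 40 N, if the wrist force passes 120 N, or if a joint passes its speed limit or range.

## Working session

There is one attempt and no reset: what is moved stays moved. The work goes in short steps, each a Python script; the robot and the scene stay as the last script left them, time stands still between calls to the robot, and variables do not carry over. Pictures are saved under pics/ and viewed, at most 10 in all, crops included, and the job is handed in when it is done.

```bash
ls; mkdir -p pics; cat > h.py <<'E'
from cell import robot, grip, kin, viewer
import numpy as np, cv2
from scipy.spatial.transform import Rotation as Rn
def snap(cam,fn=None):
    ci=viewer.camera_info(cam); im=viewer.read_camera(cam)
    if fn: cv2.imwrite('pics/'+fn,cv2.cvtColor(im,cv2.COLOR_RGB2BGR))
    return im,ci
def world(ci,p): return np.array(ci['R']).T@(np.array(p)-np.array(ci['t']))
def proj(ci,X):
    c=np.array(ci['camera_matrix'])@(np.array(ci['R'])@np.array(X,float)+np.array(ci['t'])); return c[:2]/c[2]
def atz(ci,uv,z):
    d=np.array(ci['R']).T@np.linalg.inv(np.array(ci['camera_matrix']))@np.array([uv[0],uv[1],1.])
    o=-np.array(ci['R']).T@np.array(ci['t']); return o+d*(z-o[2])/d[2]
def down(yaw): # tool z down, tool y axis (closing line) at angle yaw from world x
    y=np.array([np.cos(yaw),np.sin(yaw),0]); z=np.array([0,0,-1.]); x=np.cross(y,z)
    return Rn.from_matrix(np.c_[x,y,z]).as_rotvec()
E
python3 - <<'E'
from h import *
for cam in ('top','scene'):
    im,ci=snap(cam,cam+'1.png')
    for n in ['key_grip','holder_slot','screw_slot','cap_grip','carriage_mid','flare_nut','spare_cap','jar_lid','gauge_case','mallet']:
        for d in viewer.pinpoint(n,cam):
            if d['confidence']>.2:
                w=world(ci,d['at']); print(cam,n,round(d['confidence'],2),w.round(0),proj(ci,w).round(0))
s=robot.observe(); print(s['t'],s['tcp_rot'],s['contact_force'],s['grip_width'])
E
```

```text
pics
top key_grip 0.76 [ 472. -232.   89.] [403. 235.]
top key_grip 0.76 [ 478. -333.   82.] [448. 233.]
top key_grip 0.74 [ 467. -125.   89.] [353. 237.]
top holder_slot 0.93 [ 472. -227.   27.] [392. 237.]
top cap_grip 0.76 [546. 122.  94.] [239. 200.]
top carriage_mid 0.61 [537.  78.  43.] [260. 207.]
top flare_nut 0.61 [397. -73.  -1.] [324. 269.]
top flare_nut 0.53 [ 675. -228.   -0.] [387. 155.]
top spare_cap 0.65 [ 675. -230.   -1.] [387. 155.]
top jar_lid 0.94 [371. 254.  -5.] [185. 280.]
top gauge_case 0.61 [ 338. -278.    1.] [412. 295.]
top mallet 0.92 [483. 426.   5.] [113. 231.]
scene key_grip 0.61 [ 461. -124.   88.] [231. 182.]
scene key_grip 0.56 [ 468. -232.   92.] [193. 179.]
scene key_grip 0.55 [ 477. -336.   83.] [158. 179.]
scene holder_slot 0.8 [ 469. -233.   30.] [197. 192.]
scene holder_slot 0.56 [481. 421.   4.] [420. 228.]
scene screw_slot 0.58 [532.  37.  54.] [284. 217.]
scene cap_grip 0.63 [540. 123.  93.] [315. 216.]
scene carriage_mid 0.9 [533.  76.  44.] [297. 221.]
scene flare_nut 0.49 [394. -64.  -0.] [258. 185.]
scene spare_cap 0.53 [528.  41.  54.] [285. 216.]
scene spare_cap 0.41 [ 667. -227.    3.] [182. 256.]
scene jar_lid 0.91 [364. 253.  -0.] [362. 189.]
scene gauge_case 0.93 [ 343. -281.   -1.] [194. 164.]
scene mallet 0.94 [481. 427.   7.] [422. 228.]
1.1 [ 3.09973307e+00  5.10844907e-01 -4.52953806e-05] [-0.40465228 -0.45711635  0.30108208] 1.0007526191574314
```

```bash
python3 - <<'E'
import cv2
a=cv2.imread('pics/top1.png')
cv2.imwrite('pics/c1.png',cv2.resize(a[170:300,200:480],(800,371),interpolation=cv2.INTER_CUBIC))
E
```

```text
(no output)
```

View pics/top1.png

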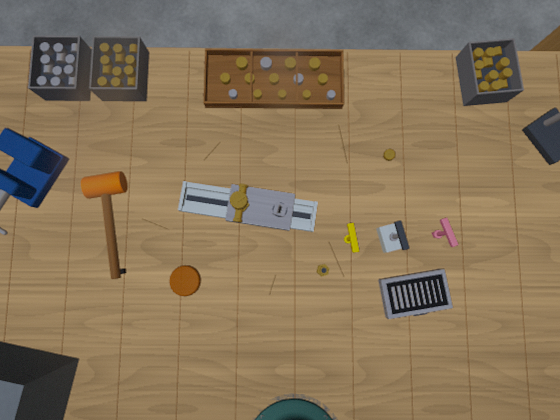

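View pics/c1.png

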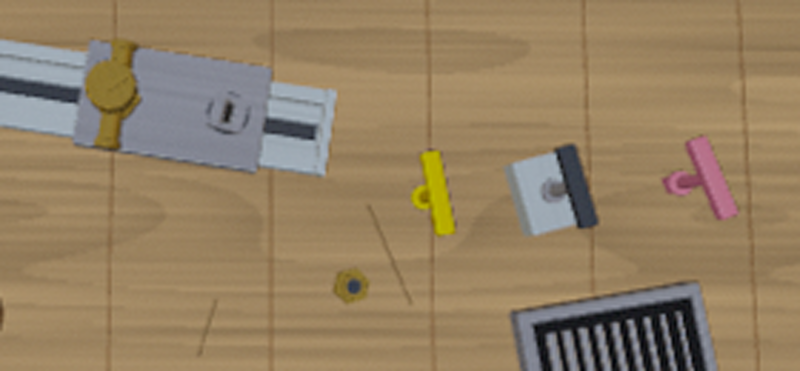

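The key is the dark-barred one standing in the aluminium block: bar at about (401,235) in the full picture, (575,187) in the crop. The yellow one at (352,237) and the pink one at (447,232) are look-alikes and stay put. The cap is at (239,200) and the screw at (280,209) on the carriage. Next I'll look closer with the wrist camera.

```bash
cat >> h.py <<'E'
def see(names,cam='wrist',fn=None,thr=.3):
    im,ci=snap(cam,fn); out={}
    for n in names:
        r=[(round(d['confidence'],2),world(ci,d['at'])) for d in viewer.pinpoint(n,cam) if d['confidence']>thr]
        out[n]=r; print(n,[(c,w.round(1).tolist(),proj(ci,w).round(0).tolist()) for c,w in r])
    return im,ci,out
def maskbar(ci,n,cam,near,z):
    "centre, long-axis angle and size in world at height z of the mask nearest the world point"
    best=None
    for d in viewer.silhouettes(n,cam):
        m=d['mask'].astype(np.uint8); 
        if m.sum()<20: continue
        cs,_=cv2.findContours(m,cv2.RETR_EXTERNAL,cv2.CHAIN_APPROX_NONE); c=max(cs,key=cv2.contourArea)[:,0,:]
        P=np.array([atz(ci,p,z)[:2] for p in c],np.float32)
        (cx,cy),sz,a=cv2.minAreaRect(P); e=np.hypot(cx-near[0],cy-near[1])
        if sz[0]<sz[1]: a+=90; sz=sz[::-1]
        if best is None or e<best[0]: best=(e,np.array([cx,cy]),np.deg2rad(a),sz)
    return best
E
python3 - <<'E'
from h import *
ci=viewer.camera_info('wrist'); R=np.array(ci['R']); o=-R.T@np.array(ci['t']); s=robot.observe()
T=Rn.from_rotvec(s['tcp_rot']).as_matrix()
print('cam in tool',T.T@(o-s['tcp_pos']),'cam axes in tool',(T.T@R.T).round(2).tolist(),np.array(ci['camera_matrix']).round(0).tolist())
# candidate yaws
for p,z in (((470,-231),200),((535,35),230),((543,122),200)):
    for y in np.deg2rad(np.arange(-180,180,30)):
        j=kin.ik([*p,z],down(y)); print(p,round(np.rad2deg(y)),None if j is None else np.round(j,2).tolist()[-1])
E
```

```text
cam in tool [  76.58266605   -0.71968249 -169.86824583] cam axes in tool [[0.0, -0.96, -0.27], [1.0, 0.0, 0.0], [-0.0, -0.27, 0.96]] [[317.0, 0.0, 281.0], [0.0, 317.0, 206.0], [0.0, 0.0, 1.0]]
(470, -231) -180 -2.72
(470, -231) -150 -2.22
(470, -231) -120 -1.73
(470, -231) -90 -1.24
(470, -231) -60 -0.74
(470, -231) -30 -0.25
(470, -231) 0 0.24
(470, -231) 30 0.73
(470, -231) 60 1.23
(470, -231) 90 1.71
(470, -231) 120 1.88
(470, -231) 150 2.4
(535, 35) -180 2.45
(535, 35) -150 -2.86
(535, 35) -120 -2.37
(535, 35) -90 -1.88
(535, 35) -60 -1.38
(535, 35) -30 -0.86
(535, 35) 0 -0.36
(535, 35) 30 0.14
(535, 35) 60 0.64
(535, 35) 90 1.08
(535, 35) 120 1.4
(535, 35) 150 1.92
(543, 122) -180 2.22
(543, 122) -150 -2.38
(543, 122) -120 -2.59
(543, 122) -90 -2.14
(543, 122) -60 -1.66
(543, 122) -30 -1.17
(543, 122) 0 -0.65
(543, 122) 30 -0.16
(543, 122) 60 0.32
(543, 122) 90 0.79
(543, 122) 120 1.18
(543, 122) 150 1.7
```

```bash
python3 - <<'E'
from h import *
robot.movep([470,-231,300],down(np.pi/2)); print(robot.observe()['t'])
im,ci,o=see(['key_grip','holder_slot'],fn='w1.png')
m=maskbar(ci,'key_grip','wrist',(470,-231),93); print(m)
print(robot.observe()['t'],robot.observe()['joints'])
E
```

```text
2.825
key_grip [(0.87, [470.2, -225.9, 91.4], [285.0, 182.0]), (0.61, [475.4, -331.9, 86.8], [199.0, 186.0]), (0.58, [468.0, -125.9, 84.7], [367.0, 179.0])]
holder_slot [(0.67, [471.6, -228.0, 32.8], [284.0, 175.0])]
(np.float64(6.143842947483343), array([ 472.16400146, -225.24987793]), np.float64(0.24857221567878243), (65.05230712890625, 18.200944900512695))
3.025 [ 0.99417873  0.25204278 -0.70490122  1.77301663  0.17547993  1.18068018
  1.80694952]
```

View pics/w1.png

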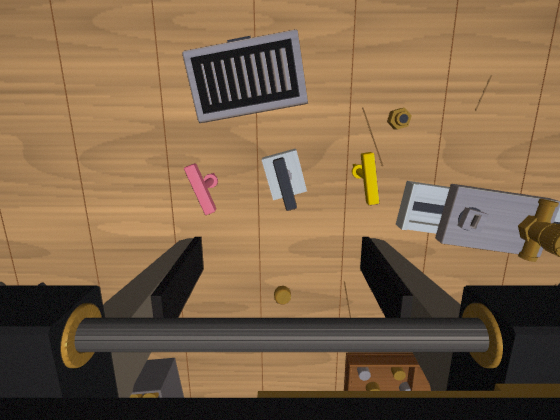

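The wrist view confirms it: the dark bar at (285,184) is over the block, with pink at (200,190) and yellow at (370,180) on either side. Now I'll move closer and measure the bar.

```bash
cat >> h.py <<'E'
def dark(im,ci,X,z,r=55,thr=70):
    u,v=proj(ci,X).astype(int); g=cv2.cvtColor(im,cv2.COLOR_RGB2GRAY)
    m=np.zeros_like(g); m[max(v-r,0):v+r,max(u-r,0):u+r]=(g[max(v-r,0):v+r,max(u-r,0):u+r]<thr)*255
    cs,_=cv2.findContours(m,cv2.RETR_EXTERNAL,cv2.CHAIN_APPROX_NONE)
    for c in sorted(cs,key=cv2.contourArea)[::-1][:2]:
        P=np.array([atz(ci,p,z)[:2] for p in c[:,0,:]],np.float32); (cx,cy),sz,a=cv2.minAreaRect(P)
        if sz[0]<sz[1]: a+=90; sz=sz[::-1]
        print('dark',cv2.contourArea(c),round(cx,1),round(cy,1),'ang',round(np.deg2rad(a),3),np.round(sz,1),cv2.boundingRect(c))
E
python3 - <<'E'
from h import *
robot.movep([471,-226,200],down(np.pi/2+.249))
im,ci,o=see(['key_grip','holder_slot'],fn='w2.png')
print(maskbar(ci,'key_grip','wrist',(471,-226),98))
for t in (50,70,90): dark(im,ci,[471,-226,98],98,thr=t)
u,v=proj(ci,[471,-226,98]).astype(int); print(u,v)
cv2.imwrite('pics/c2.png',cv2.resize(cv2.imread('pics/w2.png')[v-80:v+80,u-100:u+100],(800,640)[:1]+(600,)))
print(robot.observe()['t'])
E
```

```text
key_grip [(0.73, [476.9, -327.7, 85.4], [171.0, 180.0]), (0.55, [464.6, -125.9, 85.8], [386.0, 219.0])]
holder_slot [(0.57, [473.7, -227.9, 31.6], [279.0, 190.0])]
(np.float64(1.060922481195478), array([ 471.00723267, -227.06089783]), np.float64(0.2526344351580212), (65.23983764648438, 14.960636138916016))
dark 12.5 440.9 -235.6 ang 1.895 [11.3  1.7] (272, 168, 14, 3)
dark 0.0 445.6 -240.2 ang -2.902 [0.9 0. ] (272, 172, 1, 2)
dark 917.5 471.1 -227.7 ang 0.26 [63.5 12.9] (271, 168, 16, 70)
dark 990.5 471.1 -227.5 ang 0.264 [63.6 13.8] (271, 168, 17, 70)
280 203
3.7083
```

View pics/c2.png

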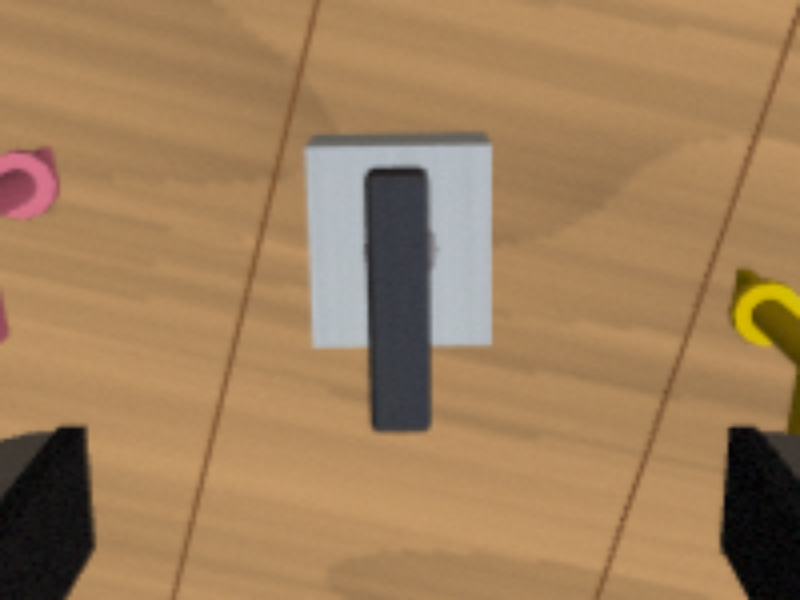

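The dark key's bar is centred at crop (398,298), with pink and yellow off to either side. The bar centre is (471.1, -227.5) at angle 0.262. Next I'll view the screw and cap with the empty gripper, using the same geometry so the calibration bias cancels.

```bash
python3 - <<'E'
from h import *
robot.movep([533,37,160],down(np.pi/2+.1))
im,ci,o=see(['screw_slot','cap_grip','carriage_mid'],fn='w3.png')
print(maskbar(ci,'carriage_mid','wrist',(533,77),42))
print(maskbar(ci,'screw_slot','wrist',(533,37),54))
for t in (50,70,90): dark(im,ci,o['screw_slot'][0][1] if o['screw_slot'] else [533,37,54],54,r=14,thr=t)
a=cv2.imread('pics/w3.png'); u,v=proj(ci,[533,37,54]).astype(int);print(u,v)
cv2.imwrite('pics/c3.png',cv2.resize(a[v-60:v+60,u-80:u+80],(800,600),interpolation=cv2.INTER_CUBIC))
np.savez('w3.npz',**ci)
print(robot.observe()['t'])
E
```

```text
screw_slot [(0.63, [531.8, 34.5, 54.7], [279.0, 202.0])]
cap_grip [(0.98, [542.3, 125.3, 93.3], [391.0, 237.0])]
carriage_mid [(0.8, [538.5, 84.7, 39.3], [331.0, 209.0])]
(np.float64(17.661012033156847), array([543.33154297,  91.32377625]), np.float64(1.4253103664469033), (173.69873046875, 95.5210189819336))
(np.float64(2.2929382489225287), array([531.04705811,  35.79850769]), np.float64(2.865046277570439), (30.344879150390625, 28.3976993560791))
dark 70.5 530.8 35.2 ang 2.888 [14.1  5.2] (276, 193, 10, 16)
dark 82.5 530.8 35.5 ang 2.872 [14.7  5.8] (276, 193, 11, 16)
dark 9.0 523.6 21.4 ang 2.914 [8.7 2. ] (265, 187, 4, 10)
dark 91.0 531.2 35.6 ang 2.873 [15.9  6.2] (275, 193, 12, 17)
dark 14.0 524.3 21.5 ang 2.879 [10.7  2.5] (265, 187, 5, 12)
282 203
5.0667
```

View pics/c3.png

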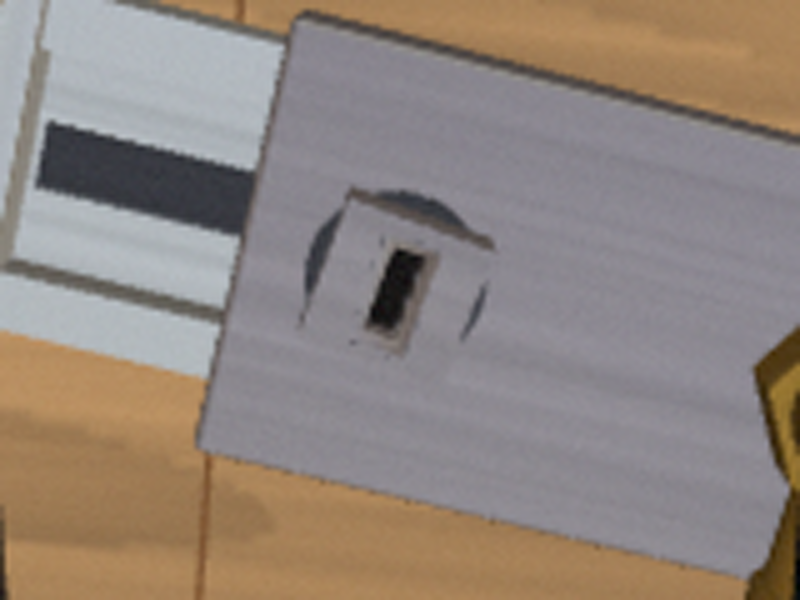

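The slot's dark floor is at crop (397,290), and the rim, including the lit walls, spans about (362,240) to (440,355). The slot is tilted about 19° from image vertical. I'll fit the rim more precisely offline.

```bash
python3 - <<'E'
from h import *
ci=dict(np.load('w3.npz')); a=cv2.imread('pics/w3.png').astype(int)
R=a[180:225,255:310]; bg=np.median(R.reshape(-1,3),0); print(bg)
# warmth: b - r relative to the grey head; or dark
w=(R[...,2]-R[...,0])-(bg[2]-bg[0]); g=R.sum(2)/3
for tw in (8,12,16):
    m=((w>tw)|(g<bg.mean()-35)).astype(np.uint8)
    n,l,st,c=cv2.connectedComponentsWithStats(m); k=l[202-180,282-255] or l[200-180,281-255]
    ys,xs=np.nonzero(l==k); P=np.array([atz(ci,(x+255,y+180),54)[:2] for x,y in zip(xs,ys)],np.float32)
    (cx,cy),sz,ang=cv2.minAreaRect(P); print(tw,len(xs),P.mean(0),(cx,cy),np.round(sz,1),ang)
m=((w>8)|(g<bg.mean()-35)); print('\n'.join(''.join('#' if v else '.' for v in r) for r in m))
print(atz(ci,(282,202.6),54))
E
```

```text
[143. 135. 138.]
8 216 [531.5925    36.343414] (532.0574951171875, 35.904541015625) [ 9.7 20.1] 75.44624328613281
12 192 [531.48956   36.455578] (532.228271484375, 36.44832992553711) [ 9.1 19.7] 77.54100036621094
16 173 [531.4837   36.25631] (532.1802368164062, 36.0418701171875) [ 8.3 19.3] 75.47549438476562
.......................................................
.................####..######..........................
................################.......................
...................################....................
......................###############..................
..............##.........#############.................
.............##............############................
............###...............##########...............
...........####..................#######...............
..........####.....................#######.............
..........####........................#######..........
..........####...........####............#####.........
.........####...........#######............###.........
.........####...........##########.....................
......
[... 1070 characters left out ...]
.............###...........................
.......................................................
.......................................................
.......................................................
.......................................................
.......................................................
.......................................................
.......................................................
.......................................................
.......................................................
.......................................................
.......................................................
[532.58803313  36.86296461  54.        ]
```

```bash
cat >> h.py <<'E'
def st(tag=''):
    s=robot.observe(); print(tag,'t',round(s['t'],2),'p',np.round(s['tcp_pos'],1),'F',np.round(s['contact_force'],1),'T',np.round(s['wrist_torque'],2),'w',round(s['grip_width'],3),'gf',round(s['grip_force'],1),'j7',round(s['joints'][6],2)); return s
E
python3 - <<'E'
from h import *
rv=down(np.pi/2+.262)
robot.movep([471.1,-227.5,150],rv); robot.servo_line([471.1,-227.5,72],feed=120); st('at')
grip(0.0,35); st('grip')
robot.servo_line([471.1,-227.5,105],feed=80); st('up')
robot.servo_line([471.1,-227.5,190],feed=200)
im,ci,o=see(['key_grip','holder_slot'],fn='w4.png'); st()
robot.movep([532.1,36.3,190],down(np.pi/2-.27)); st('over')
E
```

```text
at t 6.92 p [ 471.7 -227.2   72.4] F [-0.7  0.6  0.2] T [ 0.1  -0.12  0.02] w 1.001 gf 0.0 j7 1.8
grip t 8.08 p [ 471.1 -227.5   72. ] F [ 0.2  0.4 -0.4] T [ 0.02 -0.14  0.04] w 0.147 gf 35.0 j7 1.8
up t 8.65 p [ 471.1 -227.8  105.4] F [-0.8 -0.5 -3.1] T [ 0.09 -0.11 -0.02] w 0.146 gf 35.0 j7 1.84
key_grip [(0.84, [464.3, -124.4, 81.1], [390.0, 225.0]), (0.77, [477.6, -328.5, 86.2], [167.0, 183.0]), (0.6, [470.8, -225.0, 208.9], [284.0, 267.0])]
holder_slot [(0.79, [469.8, -227.4, 32.1], [281.0, 191.0])]
 t 9.38 p [ 470.  -227.1  188.3] F [-0.2  0.5 -1.7] T [ 0.09 -0.17  0.04] w 0.147 gf 35.0 j7 1.93
over t 10.43 p [531.9  35.1 189.4] F [-0.5 -0.8 -1.8] T [ 0.03 -0.14  0.  ] w 0.149 gf 35.0 j7 0.9
```

View pics/w4.png

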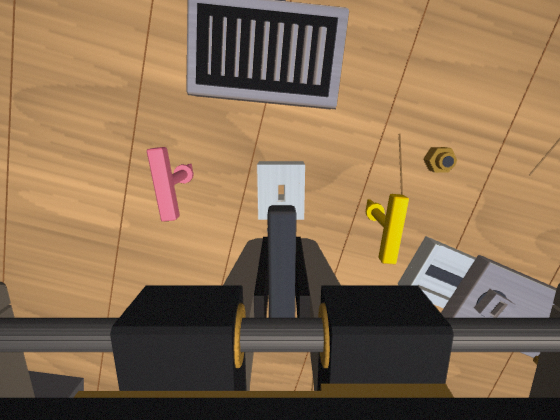

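The key is held: bar at (282,260), empty holder slot at (281,191), look-alikes untouched. Now I'll do a guarded insertion into the screw slot.

```bash
cat >> h.py <<'E'
def guarded(xy,z0,z1,step=1.0,fmax=6,feed=40,f0=None):
    "lower at xy from z0 towards z1 until the upward push exceeds fmax; returns z"
    robot.hold(.1)
    if f0 is None: f0=robot.observe()['contact_force'][2]
    z=z0
    while z>z1:
        z-=step; robot.servo_line([*xy,z],feed=feed)
        s=robot.observe(); f=s['contact_force'][2]-f0
        if f>fmax: break
    return z,f,s
E
python3 - <<'E'
from h import *
xy=[532.1,36.3]
robot.servo_line([*xy,126],feed=120); robot.hold(.3); s=st('pre'); f0=s['contact_force'][2]
z,f,s=guarded(xy,126,112.5,f0=f0); print(z,f); st('down')
E
```

```text
pre t 11.41 p [532.5  36.3 126.6] F [ 0.1  0.1 -1.8] T [ 0.02 -0.16  0.  ] w 0.143 gf 35.0 j7 0.83
112.0 6.912005296396981
down t 15.01 p [532.5  36.3 112.8] F [-0.8 -2.1  5.1] T [-0.61  0.34 -0.01] w 0.153 gf 35.0 j7 0.81
```

```bash
python3 - <<'E'
from h import *
a=-.27; xy=[532.1,36.3]; z=113
T0=robot.observe()['wrist_torque'][2]
while a>-1.75:
    a-=.15 if a>-1.3 else .06
    robot.servo_line([*xy,z],feed=60,rotation=down(np.pi/2+a))
    s=st(f'{a:.2f}')
    if abs(s['wrist_torque'][2]-T0)>.5: break
robot.hold(.3); st('end')
E
```

```text
-0.42 t 15.31 p [531.9  35.9 112.9] F [-0.8 -2.7 -0.6] T [-1.01  0.13 -0.03] w 0.153 gf 35.0 j7 0.69
-0.57 t 15.61 p [531.8  35.8 112.9] F [-2.3 -2.7 -0.3] T [-1.25  0.3   0.13] w 0.15 gf 35.0 j7 0.56
-0.72 t 15.91 p [531.8  35.9 112.9] F [-1.4 -4.9  0.3] T [-1.34  0.42  0.09] w 0.147 gf 35.0 j7 0.43
-0.87 t 16.21 p [531.8  36.  112.9] F [-1.8 -4.9  0.7] T [-1.47  0.48  0.08] w 0.15 gf 35.0 j7 0.3
-1.02 t 16.51 p [531.8  35.9 112.9] F [-2.1 -5.1  0.6] T [-1.49  0.49  0.06] w 0.147 gf 35.0 j7 0.17
-1.17 t 16.81 p [531.8  35.9 112.9] F [-1.7 -5.4 -0.1] T [-1.52  0.52  0.07] w 0.147 gf 35.0 j7 0.04
-1.32 t 17.11 p [531.9  35.9 112.9] F [-1.6 -4.7  1.8] T [-1.48  0.52  0.07] w 0.152 gf 35.0 j7 -0.09
-1.38 t 17.36 p [531.9  35.8 112.9] F [-2.8 -4.9  1.5] T [-1.55  0.58  0.07] w 0.15 gf 35.0 j7 -0.14
-1.44 t 17.61 p [531.9  35.8 112.9] F [-3.3 -5.5  1.8] T [-1.57  0.58  0.1 ] w 0.147 gf 35.0 j7 -0.2
-1.50 t 17.86 p [531.9  35.9 112.9] F [-1.8 -4.5  1.1] T [-1.47  0.53  0.07] w 0.15 gf 35.0 j7 -0.25
-1.56 t 18.11 p [531.9  35.9 112.9] F [-2.  -4.7  1.4] T [-1.5   0.55  0.05] w 0.147 gf 35.0 j7 -0.3
-1.62 t 18.36 p [531.9  36.  112.9] F [-2.5 -4.9  1.6] T [-1.44  0.53  0.04] w 0.153 gf 35.0 j7 -0.35
-1.68 t 18.61 p [531.9  36.  112.9] F [-1.1 -4.9  1.7] T [-1.48  0.56  0.08] w 0.149 gf 35.0 j7 -0.41
-1.74 t 18.86 p [531.9  35.9 112.9] F [-2.6 -4.4  1.3] T [-1.48  0.55  0.11] w 0.152 gf 35.0 j7 -0.46
-1.80 t 19.11 p [531.9  36.  112.9] F [-2.7 -5.3  1.2] T [-1.43  0.49  0.21] w 0.147 gf 35.0 j7 -0.51
end t 19.41 p [532.   36.  112.9] F [-1.6 -4.3  1.8] T [-1.37  0.54  0.27] w 0.15 gf 35.0 j7 -0.51
```

```bash
python3 - <<'E'
from h import *
a=-1.80
for i in range(5):
    a-=.06; robot.servo_line([532.1,36.3,113],feed=60,rotation=down(np.pi/2+a)); robot.hold(.1)
    s=st(f'{a:.2f}')
    if s['wrist_torque'][2]>.6: break
im,ci=snap('wrist','w5.png')
E
```

```text
-1.86 t 19.76 p [532.   36.1 112.9] F [-1.9 -5.3  1.2] T [-1.47  0.5   0.35] w 0.15 gf 35.1 j7 -0.57
-1.92 t 20.11 p [532.2  36.3 112.9] F [-1.2 -5.1  0.3] T [-1.42  0.2   0.52] w 0.151 gf 35.2 j7 -0.62
-1.98 t 20.46 p [532.1  36.5 112.9] F [-0.4 -5.7 -0.1] T [-1.25  0.22  0.53] w 0.155 gf 35.3 j7 -0.67
-2.04 t 20.81 p [532.1  36.4 113. ] F [-0.8 -4.6 -0.2] T [-1.19  0.08  0.69] w 0.149 gf 35.6 j7 -0.73
```

View pics/w5.png

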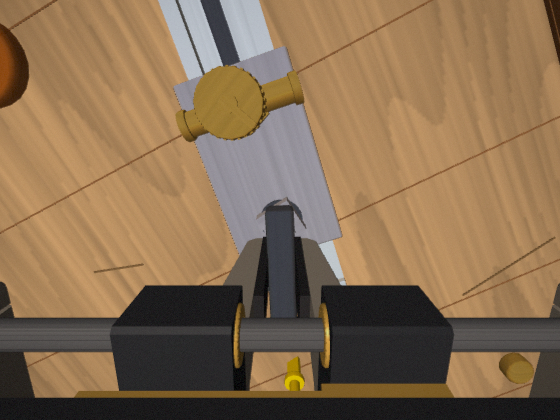

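Torque rose steadily at constant z, so the screw is at its hard stop; in the view the bar at (280,255) sits over the screw head, with the cap at (230,103). I'll unload the twist, lift, and carry the key home.

```bash
python3 - <<'E'
from h import *
robot.servo_line([532.1,36.3,113],feed=60,rotation=down(np.pi/2-1.74)); robot.hold(.1); st('eased')
robot.servo_line([532.1,36.3,125],feed=60); st('out')
robot.servo_line([532.1,36.3,190],feed=200)
robot.movep([471.1,-227.5,190],down(np.pi/2+.262)); robot.hold(.4); s=st('over holder')
im,ci,o=see(['holder_slot','key_grip'],fn='w6.png'); np.savez('w6.npz',**ci)
a=im.astype(int); u,v=proj(ci,[471.1,-227.5,30]).astype(int); print('pred',u,v)
R=a[v-22:v+16,u-16:u+16]; bg=np.median(R.reshape(-1,3),0); d=np.abs(R-bg).sum(2)
m=(d>60); print(bg); print('\n'.join(''.join('#' if x else '.' for x in r) for r in m))
n,l,stt,c=cv2.connectedComponentsWithStats(m.astype(np.uint8))
for k in range(1,n):
    if stt[k,4]>20:
        ys,xs=np.nonzero(l==k); P=np.array([atz(ci,(x+u-16,y+v-22),30)[:2] for x,y in zip(xs,ys)],np.float32)
        print(k,stt[k],P.mean(0),cv2.minAreaRect(P))
cv2.imwrite('pics/c6.png',cv2.resize(cv2.imread('pics/w6.png')[140:300,180:380],(750,600),interpolation=cv2.INTER_CUBIC))
E
```

```text
eased t 21.41 p [531.8  36.4 113. ] F [-1.9 -2.6  0.2] T [-0.93  0.52  0.09] w 0.15 gf 35.0 j7 -0.47
out t 21.76 p [533.3  37.6 126.2] F [-0.1 -0.9 -2.3] T [ 0.03 -0.12  0.02] w 0.148 gf 35.0 j7 -0.46
over holder t 24.72 p [ 471.1 -227.4  190. ] F [-1.2  0.4 -1.4] T [ 0.06 -0.12  0.03] w 0.148 gf 35.0 j7 2.01
holder_slot [(0.98, [469.0, -228.8, 30.3], [280.0, 188.0])]
key_grip [(0.92, [477.2, -331.7, 86.5], [164.0, 181.0]), (0.86, [470.5, -224.6, 210.4], [285.0, 266.0]), (0.6, [465.9, -123.3, 85.4], [392.0, 227.0])]
pred 280 190
[198. 205. 211.]
................................
................................
................................
................................
................................
................................
................................
................................
................................
................................
................................
................................
................................
................................
................................
..................####..........
..............######
[... 307 characters left out ...]
..
..............########..........
..............########..........
..............########..........
..............########..........
..............########..........
..................####..........
................................
................................
................................
................................
................................
.......######################...
1 [ 14  15   8  17 122] [ 471.7369 -226.4286] ((471.6683349609375, -226.40065002441406), (17.438833236694336, 7.50443172454834), 15.034595489501953)
2 [ 7 37 22  1 22] [ 486.52518 -222.41193] ((486.52520751953125, -222.41207885742188), (2.6702879040385596e-05, 22.639509201049805), 15.035117149353027)
```

View pics/c6.png

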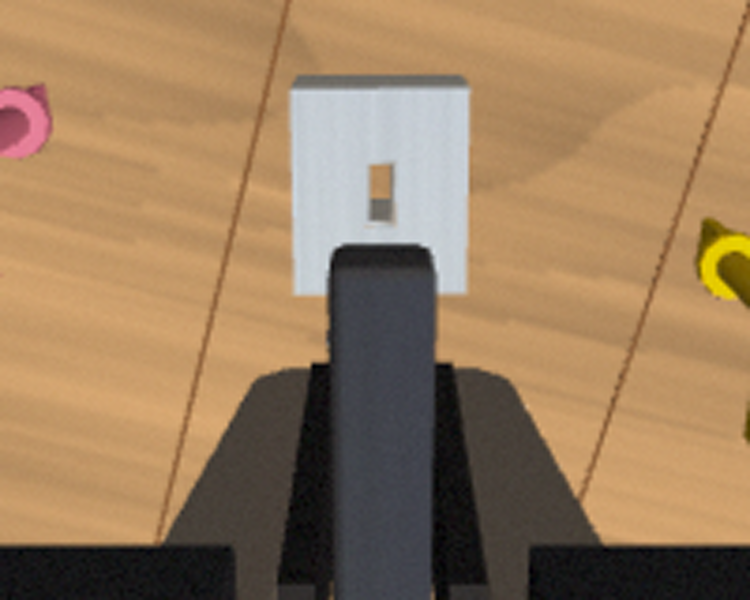

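The slot, at crop (381,192), measures (471.7, -226.4) at 0.262 rad, which matches the pose the key was taken from. I'll lower it with a force guard.

```bash
python3 - <<'E'
from h import *
xy=[471.3,-227.2]
robot.servo_line([*xy,101],feed=150); robot.hold(.2); s=st('pre'); f0=s['contact_force'][2]
z,f,s=guarded(xy,101,71,step=2,f0=f0,fmax=8); print(z,f); s=st('down')
if s['tcp_pos'][2]<75:
    grip(.6,10); robot.hold(.2); st('open')
E
```

```text
pre t 25.81 p [ 471.9 -227.5  102. ] F [ 0.5  0.8 -1.3] T [ 0.07 -0.13 -0.  ] w 0.148 gf 35.0 j7 1.92
71 6.569757193494383
down t 29.66 p [ 471.9 -227.4   71.9] F [-1.5  0.8  5.3] T [0.27 0.24 0.  ] w 0.152 gf 35.0 j7 1.89
open t 30.61 p [ 471.3 -227.2   71. ] F [-0.2 -0.7  0.5] T [ 0.08 -0.11 -0.04] w 0.601 gf 0.0 j7 1.89
```

```bash
python3 - <<'E'
from h import *
robot.servo_line([471.3,-227.2,190],feed=200); 
im,ci,o=see(['key_grip'],fn='w7.png'); dark(im,ci,[471.1,-227.5,98],98,thr=70)
grip(1.0); robot.movep([542,124,210],down(np.pi/2+.3)); robot.hold(.2)
im,ci,o=see(['cap_grip','screw_slot'],fn='w8.png')
print(maskbar(ci,'cap_grip','wrist',(542,124),105)); np.savez('w8.npz',**ci)
st()
a=cv2.imread('pics/w7.png')[110:290,200:360]; b=cv2.imread('pics/w8.png')[110:290,180:400]
cv2.imwrite('pics/c8.png',cv2.resize(np.hstack([a,b]),(800,380),interpolation=cv2.INTER_CUBIC))
for y in (2.1,1.87,0,-.3,-.7): 
    j=kin.ik([542,124,75],down(y)); print(y,None if j is None else np.round(j,2).tolist())
E
```

```text
key_grip [(0.96, [471.0, -224.1, 92.4], [284.0, 208.0]), (0.85, [476.5, -330.1, 84.0], [166.0, 181.0]), (0.78, [462.8, -121.6, 86.3], [395.0, 225.0]), (0.34, [538.2, 80.4, 40.4], [524.0, 316.0])]
dark 991.0 471.3 -227.3 ang 0.262 [63.  12.3] (273, 172, 15, 72)
dark 219.5 519.6 -261.7 ang 0.222 [24.2  8.1] (224, 237, 10, 26)
cap_grip [(0.79, [544.1, 123.9, 94.9], [281.0, 203.0])]
screw_slot [(0.92, [531.9, 33.8, 57.1], [200.0, 157.0])]
(np.float64(1.2822087477145918), array([543.27911377, 123.91096497]), np.float64(1.0531756154745258), (39.476402282714844, 38.82621383666992))
 t 33.89 p [542.1 123.5 210. ] F [ 0.3 -0.2 -0.3] T [ 0.08 -0.14 -0.04] w 0.999 gf 0.0 j7 1.31
2.1 [0.23, 0.61, -0.67, 1.9, 0.52, 0.81, 1.38]
1.87 [0.2, 0.6, -0.63, 1.9, 0.48, 0.8, 1.18]
0 [-0.08, 0.52, -0.26, 1.92, 0.2, 0.73, -0.45]
-0.3 [-0.12, 0.51, -0.2, 1.93, 0.15, 0.72, -0.72]
-0.7 [-0.18, 0.5, -0.13, 1.93, 0.1, 0.71, -1.07]
```

View pics/c8.png

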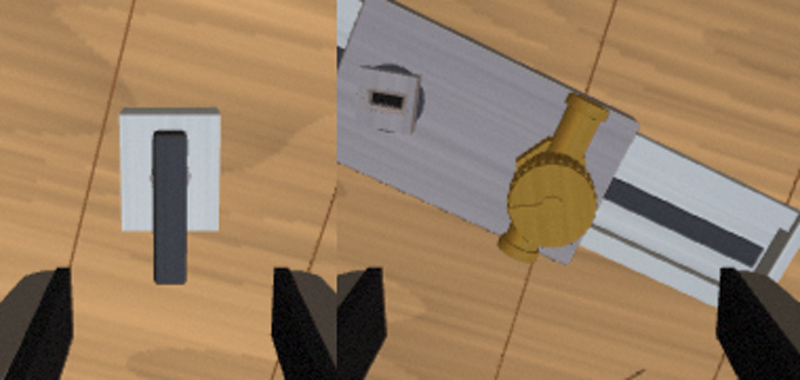

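The key is home, at crop (170,205), bar at (471.3, -227.3). The slot at crop (386,100) now lies at about -1.44 rad, the predicted tight angle. The cap is at crop (553,205). Now I'll grip it and screw it down.

```bash
python3 - <<'E'
from h import *
xy=[544,124.3]; y0=2.15; z0=78
robot.movep([*xy,150],down(y0)); robot.servo_line([*xy,z0],feed=120); robot.hold(.1); st('at')
grip(0.0,30); s=st('grip'); im,ci=snap('wrist','w9.png')
T0=s['wrist_torque'][2]; y=y0
while y>-.75:
    y-=.2 if y>1.5 else .1
    z=z0-(y0-y)
    robot.servo_line([*xy,z],feed=60,rotation=down(y))
    s=st(f'{y:.2f}')
    if abs(s['wrist_torque'][2]-T0)>.4: break
robot.hold(.2); st('end'); im,ci=snap('wrist','w10.png')
E
```

```text
at t 35.09 p [544.7 124.6  79. ] F [-0.2  0.4 -0.4] T [ 0.09 -0.08 -0.01] w 1.001 gf 0.0 j7 1.43
grip t 35.96 p [544.4 123.7  78. ] F [ 1.2 -1.5  0.3] T [-0.23 -0.42  0.04] w 0.407 gf 30.0 j7 1.43
1.95 t 36.36 p [544.4 123.7  77.9] F [ 2.  -4.1 -0.7] T [-0.62 -0.64 -0.06] w 0.407 gf 30.0 j7 1.26
1.75 t 36.71 p [544.4 123.6  77.6] F [ 2.6 -4.7  0.8] T [-0.85 -0.72 -0.05] w 0.406 gf 30.0 j7 1.09
1.55 t 37.06 p [544.4 123.5  77.4] F [ 2.4 -4.3  0.3] T [-0.99 -0.76 -0.11] w 0.408 gf 30.0 j7 0.92
1.35 t 37.41 p [544.4 123.4  77.2] F [ 2.5 -5.4  0.9] T [-1.1  -0.75 -0.03] w 0.41 gf 30.0 j7 0.75
1.25 t 37.66 p [544.4 123.4  77.1] F [ 2.5 -5.2 -0. ] T [-1.06 -0.72 -0.1 ] w 0.407 gf 30.0 j7 0.67
1.15 t 37.91 p [544.4 123.3  77. ] F [ 2.7 -5.8 -0.1] T [-1.03 -0.68 -0.1 ] w 0.406 gf 30.0 j7 0.58
1.05 t 38.16 p [544.4 123.3  76.9] F [ 2.5 -4.9  0.8] T [-1.15 -0.72 -0.15] w 0.404 gf 30.0 j7 0.5
0.95 t 38.41 p [544.3 123.2  76.8] F [ 2.1 -6.   1.3] T [-1.11 -0.74 -0.11] w 0.409 gf 30.0 j7 0.42
0.85 t 38.66 p [544.3 123.2  76.7] F [ 2.2 -5.6  0.7] T [-1.21 -0.68 -0.03] w 0.403 gf 30.0 j7 0.33
0.75 
[... 199 characters left out ...]
 t 39.41 p [544.2 123.1  76.3] F [ 1.6 -5.8  1.6] T [-1.29 -0.65 -0.08] w 0.407 gf 30.0 j7 0.08
0.45 t 39.66 p [544.2 123.1  76.3] F [ 1.8 -6.   1.1] T [-1.32 -0.6  -0.  ] w 0.409 gf 30.0 j7 -0.01
0.35 t 39.91 p [544.2 123.1  76.2] F [ 1.7 -6.4  2.2] T [-1.31 -0.57 -0.1 ] w 0.409 gf 30.0 j7 -0.09
0.25 t 40.16 p [544.1 123.1  76. ] F [ 1.2 -6.   3. ] T [-1.35 -0.54 -0.08] w 0.408 gf 30.0 j7 -0.18
0.15 t 40.41 p [544.1 123.   76. ] F [ 1.5 -5.9  2.5] T [-1.43 -0.44  0.23] w 0.408 gf 30.0 j7 -0.26
0.05 t 40.66 p [543.9 124.3  76. ] F [ 1.1 -4.7  2.7] T [-0.93 -0.32  0.55] w 0.408 gf 30.0 j7 -0.34
end t 40.86 p [544.  124.3  76. ] F [ 0.7 -4.   3.4] T [-0.9  -0.27  0.68] w 0.404 gf 30.0 j7 -0.35
```

The stop was felt at yaw ≈ 0.2, so the cap started near 1.05. Now I'll back off a quarter turn, checking where the torque unloads.

```bash
python3 - <<'E'
from h import *
xy=[544,124]; y=.05; z=76; yc=None; goal=1.8
while y<goal-1e-6:
    y=min(goal,y+(.06 if y<.34 else .3))
    robot.servo_line([*xy,z+max(0,y-.2)],feed=60,rotation=down(y)); s=st(f'{y:.2f}'); T=s['wrist_torque'][2]
    if yc is None and T<.1: yc=y; goal=np.clip(yc+1.59,1.7,1.85); print('unloaded',yc,goal)
robot.hold(.3); st('end')
im,ci=snap('wrist','w11.png')
a=cv2.imread('pics/w9.png')[130:330,200:360]; b=cv2.imread('pics/w10.png')[130:330,200:360]; c=cv2.imread('pics/w11.png')[130:330,200:360]
cv2.imwrite('pics/c11.png',cv2.resize(np.hstack([a,b,c]),(800,333),interpolation=cv2.INTER_CUBIC))
E
```

```text
0.11 t 41.16 p [543.9 124.3  76. ] F [-0.9 -2.2  3.6] T [-0.53 -0.2   0.1 ] w 0.409 gf 30.0 j7 -0.3
0.17 t 41.41 p [543.9 124.3  76. ] F [ 0.9 -2.9  3.2] T [-0.48 -0.08  0.1 ] w 0.406 gf 30.0 j7 -0.25
0.23 t 41.66 p [543.8 124.2  76.1] F [ 0.1 -2.4  4. ] T [-0.47  0.02  0.09] w 0.404 gf 30.0 j7 -0.2
unloaded 0.22999999999999998 1.82
0.29 t 41.91 p [543.8 124.2  76.1] F [-1.5 -0.5  5. ] T [-0.39  0.11  0.07] w 0.406 gf 30.0 j7 -0.15
0.35 t 42.16 p [543.7 124.2  76.2] F [-1.8 -1.7  5.8] T [-0.35  0.15  0.05] w 0.406 gf 30.0 j7 -0.1
0.65 t 42.61 p [543.5 124.1  76.5] F [-1.4 -1.4  5.1] T [-0.37  0.31  0.08] w 0.407 gf 30.0 j7 0.16
0.95 t 43.06 p [543.3 123.9  76.7] F [-2.3 -2.3  6.6] T [-0.45  0.41  0.03] w 0.41 gf 30.0 j7 0.41
1.25 t 43.51 p [543.2 123.7  77. ] F [-2.  -2.4  6.3] T [-0.56  0.48  0.11] w 0.41 gf 30.0 j7 0.66
1.55 t 43.96 p [543.2 123.5  77.3] F [-3.  -3.6  7.3] T [-0.62  0.51  0.06] w 0.406 gf 30.0 j7 0.92
1.82 t 44.38 p [543.2 123.2  77.6] F [-2.1 -3.9  6.8] T [-0.72  0.48  0.08] w 0.406 gf 30.0 j7 1.15
end t 44.67 p [543.1 123.2  77.6] F [-3.3 -3.9  7.5] T [-0.79  0.5   0.07] w 0.404 gf 30.0 j7 1.15
```

View pics/c11.png

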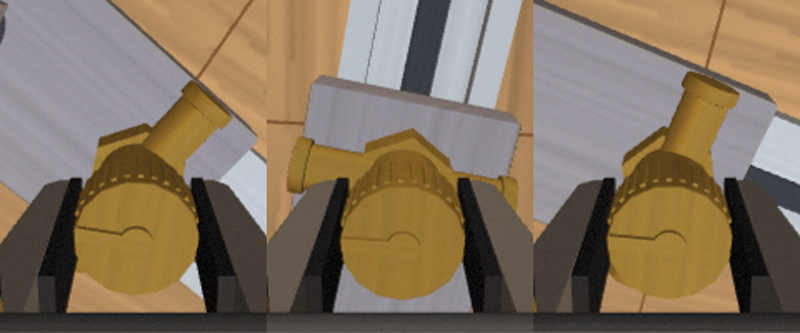

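In the three panels the rib sits at about 8°, 1° and 2° to the fingers. So the pads slipped about 0.12 rad at the stop, and the cap has really backed off about 1.75 rad. I'll turn clockwise 0.17 to land near 1.43, check, and hand in.

```bash
python3 - <<'E'
from h import *
def yaw(): 
    Y=Rn.from_rotvec(robot.observe()['tcp_rot']).as_matrix()[:,1]; return np.arctan2(Y[1],Y[0])
print('yaw before',yaw())
robot.servo_line([543.7,123.7,77.4],feed=60,rotation=down(1.65)); robot.hold(.4); st('final'); print('yaw',yaw())
im,ci=snap('wrist','w12.png')
for f in ('w9','w10','w11','w12'):   # rib angle in the tool-fixed view
    g=cv2.imread(f'pics/{f}.png',0)[258:282,244:276].astype(int)  # rows/cols around the rib line
    r=np.argmin(g,0); c=np.arange(len(r)); k=np.abs(r-np.median(r))<4
    p=np.polyfit(c[k],r[k],1); print(f,'rib slope',round(np.arctan(p[0]),3),k.sum())
for n,c in (('key_grip','top'),('carriage_mid','top')):
    im,ci,o=see([n],cam=c)
s=st(); 
E
```

```text
yaw before 1.8175929571164995
final t 45.44 p [543.1 123.4  77.4] F [-2.  -3.4  6.4] T [-0.59  0.33 -0.08] w 0.404 gf 30.0 j7 1.0
yaw 1.6472237174691944
w9 rib slope 0.132 28
w10 rib slope 0.014 26
w11 rib slope 0.042 27
w12 rib slope 0.053 27
key_grip [(0.85, [473.8, -232.0, 91.1], [403.0, 234.0]), (0.71, [466.1, -127.3, 88.0], [354.0, 238.0]), (0.64, [478.8, -334.4, 82.5], [449.0, 232.0])]
carriage_mid []
 t 45.69 p [543.1 123.3  77.4] F [-1.9 -2.9  5.7] T [-0.59  0.32 -0.04] w 0.403 gf 30.0 j7 1.0
```

```bash
python3 -c "
from h import *
print(robot.job_done())"
```

```text
the job is handed in; nothing more can be done
None
```

I handed the job in at about 46 s, with no verdict shown: the screw is turned to its stop, the key is back in its block, and the gripper is holding the cap about 1.56 rad off its bottom (estimated from the gripper's turn and the rib's angle).

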